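Find the key that still snaps and guard it

ROBOT

A 6-joint arm with a two-finger parallel gripper is mounted at the origin on a cart in front of the work surface, level with it; the furniture and walls round the work are solid. World frame = base frame: x ahead of the robot, y to its left, z up, the work surface at z = 0. Lengths are in m, angles in rad, forces in N, time in s.
With the tool pointing down it reaches from about 0.35 to 0.8 m from the base axis. Payload 7.3 kg.
Tool frame: the origin (TCP) lies at the very end of the fingers, on their centre line; the grasp point (between the pads) lies 19 mm behind it; x points along the fingers, y is the direction in which the jaws open and shut, and the axes are right-handed (so a half turn about x gives the same grasp; the last joint's range is limited). The gripper opens to 85 mm and grips with 20 to 120 N. Pads are 22 mm wide; open, the fingers measure 114 mm over their backs; the gripper's body (76 mm by 85 mm) begins 54 mm behind the grasp point. The pads swing forward as they close: fully open they stand 13 mm farther back than shut.
Start: joints at [-1.411, 0.342, 1.524, -0, 1.275, -0.146], TCP at [0.158, -0.501, 0.231] pointing down, gripper open.
Joint ranges: [-2.53, 2.53], [-0.77, 2.02], [0.04, 2.7], [-1, 4.14], [0.28, 2.66], [-3.11, 3.11]. Speed limits (rad/s): [2.57, 2.57, 3.14, 3.14, 3.14, 3.14].

INTERFACE

Orientations are given as a rotation vector (axis times angle).
In Python, from cell import robot gives the robot as it stands.
- The arm moves only by the tool send_rows, never from a script. Its argument "deltas" is a list that holds one entry, the list of rows, each a list of 7 numbers: the shift along the tool's x, y, z in m, then the turn, a rotation vector about the tool's x, y, z in rad, then the finger opening in m, from 0 to 0.0854. In form: [[[dx, dy, dz, rx, ry, rz, gripper], ...]]. A call has 1 to 8 rows; each row is the pose to reach, as a shift and turn from the pose commanded when the call began, along the tool's axes at that moment; what a row does not reach only later rows make up. A row lasts 1/12 s, in which the tool goes at most 41.7 mm and 7.16 degrees, less where a joint would pass 70% of its speed; a pose out of reach is approached as far as the arm can. A call with a gripper value outside its range is refused whole. The fingers move at their own pace and stop on an object; the grip force is fixed at half the most. Time passes only in rows, so rows that repeat a pose let the fingers close. It gives the time, the measured TCP pose, the force and the opening at its end, in the units of the state.
- robot.observe(): the state, without advancing time (a new reading comes with each control period).
- robot.get_image(name): name is "side" or "top"; returns the picture (384x512x3 uint8, red, green, blue); there is no depth.
- robot.get_calibration(name): a dict with "intrinsics" (3x3 intrinsics, pixels), "distortion" ([k1, k2, p1, p2, k3] as OpenCV has them; the pictures are not rectified), "cam_to_world" (4x4, takes a point from camera to world coordinates). Camera axes: x right, y down, z forward; pixel columns grow to the right and rows downward; lengths in m; the calibration is good to about 2 mm. A picture is of the moment at which its call begins. get_calibration takes no time and is no camera call.
- robot.hand_in(): hands the job in, once; it reports no verdict.
The state is a dict: "clock": time; "joints": joint angles; "qvel": joint speeds; "joint_torque": joint torques, N m; "position": TCP position; "tool_rot": TCP orientation; "ft_force": force on the tool from outside, world axes, zero at the start; "moment": the same for the moment, N m; "finger_gap": finger opening in m.
Only numpy, scipy, OpenCV 4.12 (cv2) and the standard library are available. Lean on these libraries where they do the work, as an engineer would, in place of code of your own. Each camera call takes 0.05 s, during which the arm holds its last target. There are 200 camera calls.

TASK

One of the four look-alike keys of the key box still has a working snap; the other three are worn and stay soft. First try the keys gently with the closed fingertips until you feel one snap over and stay in, never pressing harder than about 12 N; then set the guard cap over that key, fully down on the panel and let go, and leave the other things on the worktop where they lie.

Things in the scene. Friction and masses are not known exactly. Their poses are not given: they have to be found in the camera images.
- box: Key box, fixed to the worktop: grey housing 80 x 190 mm (x, y), aluminium top panel 43 mm above the worktop. Origin: centre of its underside; y runs along the row of keys, z up. On the panel stand four steel bezels in a row (24 mm diameter, 5 mm high, 46 mm apart); from each rises a black flat-topped key 15 mm in diameter. Over 15 N from the fingers on a key is damage, and so is over 60 N from the cap on the box.
- place1 (a point): Point on the panel's surface (43 mm above the worktop), at the axis of the first bezel and its key, at the box's +y end (robot's left); z up. The keys look alike. Their tops stand at different, unmeasured heights, 11 to 17 mm above the bezel, so 16 to 22 mm above this point. Which place holds the snap key changes from run to run and cannot be seen.
- place2 (a point): The same point of the second bezel and key. The snap key: pressed straight down it gives way at about 1 N, stiffens quickly to about 4.5 N at 2.5 mm, then gets easier again; once pressed 5.5 mm it goes over, drops by itself to 11 mm below its start, away from the finger, and stays there, its top 0 to 6 mm above the bezel.
- place3 (a point): The same point of the third bezel and key. A soft key: pressed straight down it gives way at 1.5 N and stiffens steadily by 0.8 N per mm without any drop (5.5 N after 5 mm, 6.5 N after 6.2 mm) up to a hard stop after 8 mm, where the force shoots up. It springs fully back when let go.
- place4 (a point): The same point of the fourth bezel and key, at the box's -y end (robot's right).
- cap: Loose guard cap, bare aluminium, 40 g, 41.5 mm high: round skirt 34 mm wide, 17.5 mm high, open below (bore 28 mm, 13.5 mm deep); on it a grip stub 16 mm in diameter with a 19 mm lip at the top. Origin: centre of the lower rim, z up. Over the snapped-in key it goes round the bezel and its rim stands on the panel; over a key that is up it stays at least 2.5 mm too high.
- tweezers_b: Bystander: black tweezers lying on the worktop, 118 x 18 x 10 mm. Origin at the centre of the underside.
- loupe: Bystander: small grey folding loupe with a black lens ring, 52 x 30 x 16 mm. Origin at the centre of the underside.
- note_pad: Bystander: note pad with a red edge, 60 x 105 x 12 mm. Origin at the centre of the underside.
- strip_boat: Bystander: flat boat with a strip of gold-coloured frames, 60 x 210 x 9 mm. Origin at the centre of the underside.
Things that resemble listed ones, but are neither listed nor needed, are in the scene too. Of the things shaped like the cap, the aluminium one is meant.

How it is judged:
By the outcome, as a careful person would: the job done as asked, in the order asked, and still so for the second after the job is handed in, with the robot touching nothing.
It also fails if it takes over 64 s, if anything falls off the work surface, if the arm or the gripper's body presses on something with over 40 N, if the wrist force passes 120 N, or if a joint passes its speed limit or range.

## Working session

There is one attempt and no reset: what is moved stays moved. The work goes in short steps, Python scripts to look and compute and a tool call to move; the robot and the scene stay as the last step left them, time stands still between calls to the robot, and variables do not carry over. Pictures are saved under pics/ and viewed, about 8 in all and at most 12, crops included, and the job is handed in when it is done.

Besides the shell and the picture viewer there is one more tool, called as name(argument=value, ...), one argument or row to a line, values as JSON. send_rows: Moves the arm, as the interface text tells. Its arguments: {"type":"object","properties":{"deltas":{"type":"array"}},"required":["deltas"]}

```bash
mkdir -p pics; ls; python3 - <<'E'
from cell import robot
import cv2,numpy as np
print(robot.observe())
for n in ("side","top"):
    im=robot.get_image(n); cv2.imwrite(f"pics/{n}0.png",im[:,:,::-1])
    c=robot.get_calibration(n); print(n,c)
E
```

```text
pics
{'clock': 0.0, 'joints': array([-1.41100755e+00,  3.42737048e-01,  1.52502693e+00, -4.60310530e-05,
        1.27538581e+00, -1.46020910e-01]), 'qvel': array([-1.68201178e-05, -6.09245824e-04, -8.31113321e-04,  1.86750725e-03,
       -3.35251636e-03,  4.50695651e-05]), 'joint_torque': array([-3.00835432e-03, -4.33679688e+01, -2.46013981e+01, -3.13103565e-04,
        7.85652723e-03, -3.98487813e-06]), 'position': array([ 0.15799196, -0.50024042,  0.23061506]), 'tool_rot': array([ 2.05725075,  0.31868148, -2.05736471]), 'ft_force': array([-0.11251894,  0.23409134, -0.5986248 ]), 'moment': array([-0.0321582 ,  0.03036881,  0.02319811]), 'finger_gap': 0.0858156601123539}
side {'intrinsics': array([[450.37170002,   0.        , 252.58341802],
       [  0.        , 450.37170002, 189.9181333 ],
       [  0.        ,   0.        ,   1.        ]]), 'distortion': array([-0.01348942,  0.        ,  0.        ,  0.        ,  0.        ]), 'cam_to_world': array([[ 0.85636061, -0.19184269,  0.47941932, -0.16540463],
       [-0.51582708, -0.27492688,  0.81138008, -1.30542267],
       [-0.02385208, -0.94213141, -0.3343942 ,  0.56009825],
       [ 0.        ,  0.        ,  0.        ,  1.        ]])}
top {'intrinsics': array([[384.73828642,   0.        , 256.7669516 ],
       [  0.        , 384.73828642, 191.34673377],
       [  0.        ,   0.        ,   1.        ]]), 'distortion': array([-0.11622569,  0.        ,  0.        ,  0.        ,  0.        ]), 'cam_to_world': array([[ 0.00831679, -0.99057498,  0.13671883,  0.35752874],
       [-0.99749847,  0.00137957,  0.07067458, -0.17656082],
       [-0.07019708, -0.13696461, -0.98808556,  1.36213512],
       [ 0.        ,  0.        ,  0.        ,  1.        ]])}
```

View pics/top0.png

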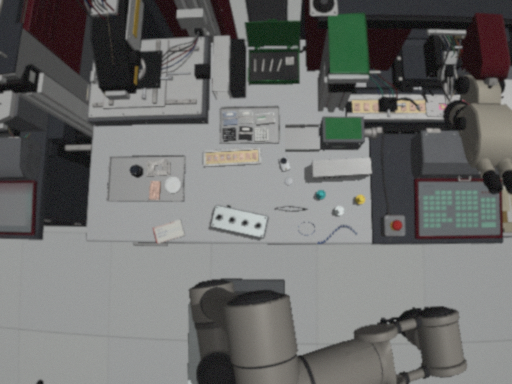

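View pics/side0.png

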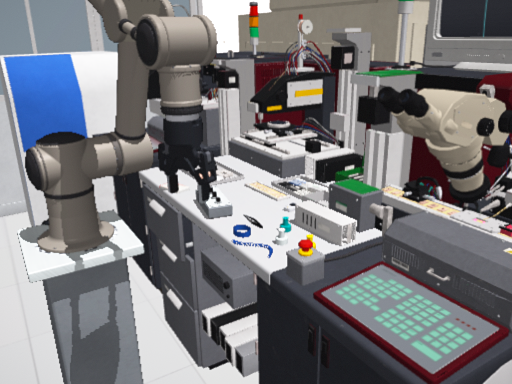

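The top view shows the key box at (239,222). The things shaped like the cap are teal (321,194), whitish (339,210) and yellow (361,199). There is also a small light thing at (290,181) and a grey one at (284,164). I'll enlarge them to tell them apart.

```bash
python3 - <<'E'
import cv2,numpy as np
t=cv2.imread("pics/top0.png"); s=cv2.imread("pics/side0.png")
a=cv2.resize(t[145:250,200:380],(800,467),interpolation=cv2.INTER_CUBIC)
cv2.imwrite("pics/c1.png",a)
b=cv2.resize(s[160:280,180:340],(800,600),interpolation=cv2.INTER_CUBIC)
cv2.imwrite("pics/c2.png",b)
E
```

```text
(no output)
```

View pics/c1.png

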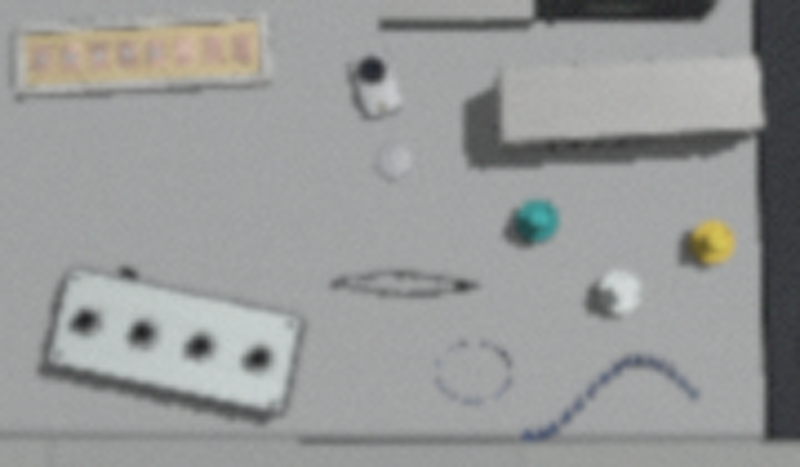

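View pics/c2.png

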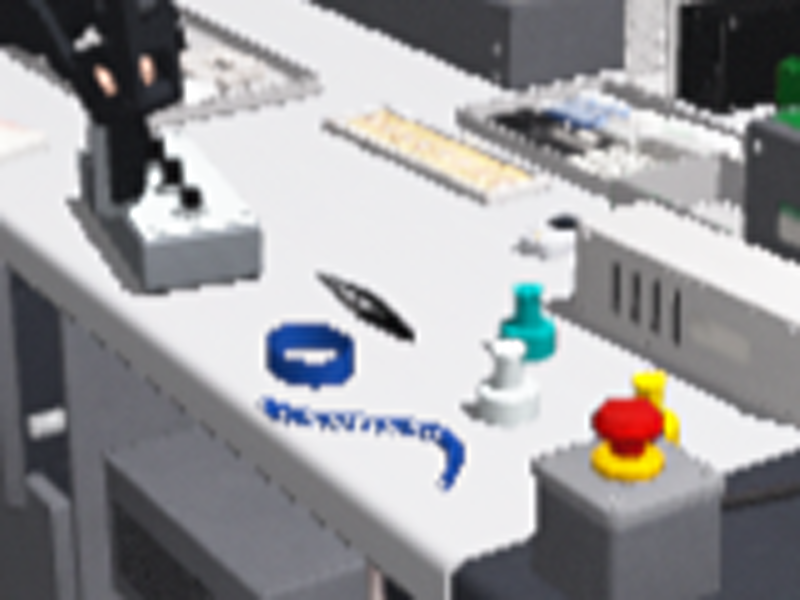

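```bash
cat > h.py <<'E'
import cv2,numpy as np
from scipy.spatial.transform import Rotation as Rn
from cell import robot
def ray(n,uv):
    c=robot.get_calibration(n);K=c["intrinsics"];T=c["cam_to_world"]
    p=cv2.undistortPoints(np.array(uv,float).reshape(-1,1,2),K,c["distortion"]).reshape(-1,2)
    d=np.c_[p,np.ones(len(p))]@T[:3,:3].T
    return T[:3,3],d
def plane(n,uv,z):
    o,d=ray(n,uv); return o+d*((z-o[2])/d[:,2:])
def proj(n,P):
    c=robot.get_calibration(n);W=np.linalg.inv(c["cam_to_world"])
    return cv2.projectPoints(np.array(P,float).reshape(-1,3),cv2.Rodrigues(W[:3,:3])[0],W[:3,3],c["intrinsics"],c["distortion"])[0].reshape(-1,2)
def tool(P=None,jaw=None,st=None):
    "state, and shift (tool axes) to world point P, and turn about tool x to bring jaw axis to direction jaw (world angle)"
    s=st or robot.observe();R=Rn.from_rotvec(s["tool_rot"]).as_matrix()
    print("t",round(s["clock"],2),"pos",s["position"].round(4),"F",s["ft_force"].round(2),"gap",round(s["finger_gap"],4),"x",R[:,0].round(4),"y",R[:,1].round(3))
    if P is not None: print("shift",(R.T@(np.array(P)-s["position"])).round(4))
    return s,R
E
python3 - <<'E'
from h import *
t=cv2.imread("pics/top0.png").astype(int);s=cv2.imread("pics/side0.png").astype(int)
tool()
# panel
roi=np.zeros(t.shape[:2],bool);roi[200:245,205:275]=1
m=(roi&(t.min(2)>185)).astype(np.uint8)
g=t[205:240,212:268]
print(np.percentile(t[200:245,205:275].min(2),[5,25,50,75,90]))
n,l,st,c=cv2.connectedComponentsWithStats(m);k=1+np.argmax(st[1:,4]);cn=cv2.findContours((l==k).astype(np.uint8),0,2)[0][0]
r=cv2.minAreaRect(cn);print("rect",r)
bp=cv2.boxPoints(r);print(plane("top",bp,.043).round(4)); print("ctr",plane("top",[r[0]],.043).round(4))
hull=cv2.fillConvexPoly(np.zeros(t.shape[:2],np.uint8),cv2.convexHull(cn),1)
d=((hull>0)&(t.max(2)<90)).astype(np.uint8)
n,l,st,c=cv2.connectedComponentsWithStats(d)
for i in range(1,n):
    if st[i,4]>5: print("key",st[i,4],c[i].round(1),plane("top",[c[i]],.060).round(4))
# cap
for nm,im,(r0,r1,c0,c1) in (("top",t,(200,225,325,355)),("side",s,(225,250,268,295))):
    print(nm);print(im[r0:r1,c0:c1].min(2))
E
```

```text
t 0.1 pos [ 0.158  -0.5003  0.2307] F [-0.36  0.38  0.62] gap 0.0855 x [-2.0e-04  1.3e-03 -1.0e+00] y [ 0.301 -0.954 -0.001]
[ 98.45 149.   159.   176.   192.  ]
rect ((239.86538696289062, 221.173095703125), (49.22515106201172, 19.611614227294922), 11.309932708740234)
[[ 0.4193  0.0659  0.043 ]
 [ 0.4862  0.0538  0.043 ]
 [ 0.4532 -0.1145  0.043 ]
 [ 0.3873 -0.1017  0.043 ]]
ctr [[ 0.4363 -0.0247  0.043 ]]
key 13 [218.4 216.6] [[0.4505 0.0476 0.06  ]]
key 12 [231.5 219.5] [[0.4409 0.0022 0.06  ]]
key 11 [244.5 222.4] [[ 0.4314 -0.0424  0.06  ]]
key 11 [257.6 225.1] [[ 0.4223 -0.0873  0.06  ]]
top
[[160 161 160 164 163 162 163 162 162 164 162 161 162 163 161 164 163 164
  160 162 163 163 162 164 162 161 158 136  98  72]
 [164 162 163 163 162 162 164 165 163 162 161 164 161 163 165 162 162 162
  161 164 163 164 164 163 163 163 158 135  99  75]
 [163 164 162 162 160 163 163 162 162 164 165 159 160 161 161 161 163 163
  162 161 164 161 163 162 161 162 156 134  99  80]
 [163 164 160 161 163 162 161 161 164 162 164 163 162 161 162 164 161 163
  160 162 162 162 163 161 165 164 159 136 103  
[... 4760 characters left out ...]
 238 238 237 238 237]
 [238 240 240 239 240 239 219 213 211 155 154 179 186 196 206 215 228 227
  230 235 238 238 238 238 238 238 238]
 [163 185 238 241 239 239 239 240 240 221 218 225 214 213 218 230 236 235
  237 238 238 238 238 238 238 238 238]
 [ 88  71 175 238 241 240 239 239 239 238 238 239 235 233 234 237 238 238
  238 238 238 238 238 238 238 238 238]
 [ 63  25  66 176 238 240 239 238 238 239 238 239 238 238 238 238 238 238
  238 238 238 238 239 239 239 239 238]
 [ 32  18  25  67 176 238 239 238 238 238 238 238 238 238 238 238 238 239
  239 239 239 239 239 238 239 239 203]
 [ 99  30  25  24  89 238 240 238 238 237 238 238 238 238 238 238 238 238
  239 240 239 240 239 202 206 207 159]]
```

Candidates for the cap: teal (321,194), yellow (361,199) and whitish metal (339,210). The last is the bare aluminium one and has the stub and skirt shape; (290,181) is only a flat disc. The keys fit a 46 mm pitch well: k1 (0.4505,0.0476) to k4 (0.4223,-0.0873). I'll close the fingers and move towards key 1.

send_rows(
  deltas=[
    [[0, -0.0175, -0.036, -0.12, 0, 0, 0], [0, -0.035, -0.072, -0.24, 0, 0, 0], [0, -0.0525, -0.108, -0.36, 0, 0, 0], [0, -0.07, -0.144, -0.48, 0, 0, 0], [0, -0.0875, -0.18, -0.6, 0, 0, 0], [0, -0.105, -0.216, -0.72, 0, 0, 0], [0, -0.1225, -0.252, -0.84, 0, 0, 0], [0, -0.14, -0.288, -0.96, 0, 0, 0]],
  ],
)

```text
clock: 0.77
position: [0.3915, -0.2787, 0.2311]
tool_rot: [1.426, 1.053, -1.426]
ft_force: [1.5, -1.8, 0.1]
finger_gap: 0.0002
```

```bash
python3 - <<'E'
from h import *
s,R=tool([0.4505,0.0476,0.12]); print("jaw ang",np.degrees(np.arctan2(R[1,1],R[0,1])),s["joints"].round(2))
E
```

```text
t 0.77 pos [ 0.3915 -0.2787  0.2311] F [ 1.53 -1.85  0.11] gap 0.0002 x [-3.e-04  2.e-04 -1.e+00] y [ 0.956 -0.295 -0.   ]
shift [ 0.1112 -0.0398 -0.3292]
jaw ang -17.143372265209234 [-0.78  0.26  1.64 -0.    1.24 -0.48]
```

send_rows(
  deltas=[
    [[0.01, -0.0048, -0.0395, -0.0116, 0, 0, 0], [0.02, -0.0096, -0.079, -0.0232, 0, 0, 0], [0.03, -0.0144, -0.1185, -0.035, 0, 0, 0], [0.04, -0.0192, -0.158, -0.0465, 0, 0, 0], [0.05, -0.024, -0.1975, -0.058, 0, 0, 0], [0.06, -0.0288, -0.237, -0.07, 0, 0, 0], [0.07, -0.0336, -0.2765, -0.081, 0, 0, 0], [0.08, -0.0384, -0.316, -0.093, 0, 0, 0]],
  ],
)

```text
clock: 1.43
position: [0.4486, 0.0345, 0.1507]
tool_rot: [1.363, 1.102, -1.364]
ft_force: [1.2, -0.3, 0.7]
finger_gap: -0.0001
```

```bash
python3 - <<'E'
from h import *
im=robot.get_image("side")[:,:,::-1].copy(); cv2.imwrite("pics/side1.png",im)
tp=robot.get_image("top")[:,:,::-1].copy(); cv2.imwrite("pics/top1.png",tp)
s,R=tool([0.4505,0.0476,0.075]); print("jaw ang",np.degrees(np.arctan2(R[1,1],R[0,1])),s["joints"].round(2))
p=proj("side",[[0.4505,0.0476,.06],[0.4409,0.0022,.06],[0.4314,-.0424,.06],[0.4223,-.0873,.06]]);print(p.round(1)); print("tip",proj("side",[s["position"]]).round(1))
c=im[140:240,150:270];cv2.imwrite("pics/c3.png",cv2.resize(c,(720,600),interpolation=cv2.INTER_CUBIC))
E
```

```text
t 1.53 pos [0.4479 0.0375 0.1497] F [-0.06 -0.56 -0.78] gap 0.0001 x [-0.003   0.0015 -1.    ] y [ 0.979 -0.204 -0.003]
shift [ 0.0747  0.0007 -0.0103]
jaw ang -11.754808762185247 [-0.09  0.3   1.84  0.    1.01  0.12]
[[206.8 184.4]
 [210.1 188.5]
 [213.4 192.8]
 [217.1 197.3]]
tip [[205.9 160.2]]
```

View pics/c3.png

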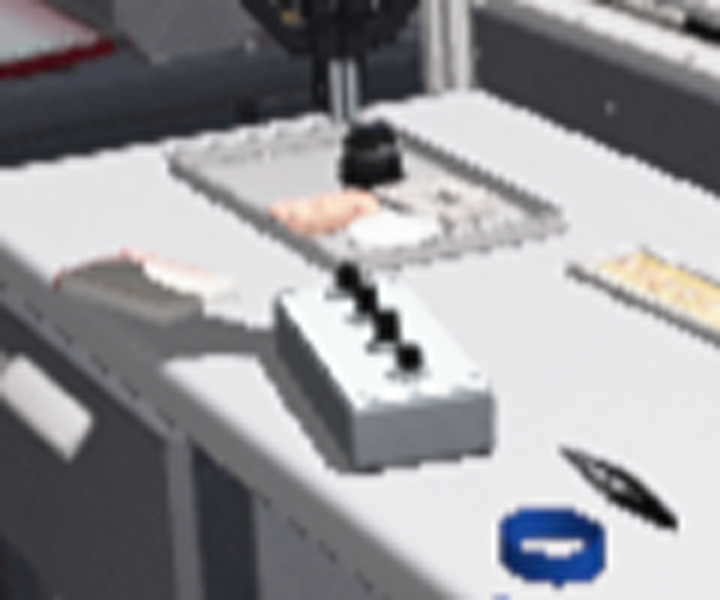

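The crop shows the four keys around (208,186) to (218,199), with the closed steel fingertips above key 1 ending near (207,160). I'll check the offsets in numbers.

```bash
python3 - <<'E'
from h import *
im=cv2.imread("pics/side1.png").astype(int);t=cv2.imread("pics/top0.png").astype(int)
print(im[150:163,200:214].mean(2).astype(int))
print(im[180:206,202:224].mean(2).astype(int))
# weighted darkness centroid of keys in top
for u,v in ((218.4,216.6),(231.5,219.5),(244.5,222.4),(257.6,225.1)):
    y0,x0=int(round(v))-4,int(round(u))-4; p=t[y0:y0+9,x0:x0+9].mean(2); w=np.clip(150-p,0,None)
    yy,xx=np.mgrid[y0:y0+9,x0:x0+9]; c=[(w*xx).sum()/w.sum(),(w*yy).sum()/w.sum()]
    print(np.round(c,2),plane("top",[c],.056).round(4))
print(t[212:224,211:226].mean(2).astype(int))
E
```

```text
[[ 56  56  27  25  40 103  90  70 102  52  33  57  55  56]
 [ 55  52  28  22  45 133 127  90 142  74  35  49  49  47]
 [ 53  51  25  23  44 133 136  92 153  85  37  44  47  46]
 [ 48  48  23  25  41 128 139  89 153  90  39  44  45  45]
 [ 45  43  23  41  41 119 140  90 153  96  39  43  46  46]
 [ 54  50  24  38  38 113 145  88 150  99  46  42  42  42]
 [ 53  48  25  26  34 108 149  85 146 101  47  44  53  64]
 [ 45  44  33  27  33 100 149  86 145 110  67  99 140 184]
 [ 53  65  68  70  51  93 151  91 142 143 150 194 212 229]
 [141 184 185 185 143 115 154  94 130 159 188 212 194 180]
 [212 227 197 196 189 149 164 142 103 110 135 142 110  87]
 [211 195 166 182 194 181 185 179  93  56  51  53  47  42]
 [192 179 179 189 191 190 188 138  63  32  26  28  31  32]]
[[154 193 214 218 220 214 174 210 235 239 241 242 245 241 234 232 232 226
  181 174 165 191]
 [123 155 192 208 219 218 196 200 218 222 206 208 215 200 182 191 195 194
  180 181 188 191]
 [125 129 147 175 201 200 202 193 196 201 193 195 193 183 182 190 189 188
  185 184 186 171]
 [141 125 124 140 155 130 144 158 180 188 192 190 189
[... 2313 characters left out ...]
4 192]
 [130 102 111 159 183 188 183 177 175 178 184 184 188 190 191]
 [124  99 125 164 183 181 161 137 138 147 165 171 182 188 190]
 [124 105 143 174 180 163 129  87  77  98 126 151 174 186 191]
 [127 114 157 180 171 133  87  51  41  63 101 140 174 189 192]
 [123 119 162 178 151 105  63  44  46  70 106 138 173 190 193]
 [119 125 163 176 146 105  82  67  72  95 126 143 174 189 193]
 [108 135 172 180 161 138 120 103 108 131 151 166 181 192 192]
 [106 144 176 184 181 176 164 148 143 156 171 187 187 193 192]
 [110 154 181 186 190 186 183 179 178 183 188 191 194 191 194]
 [116 159 184 188 188 188 190 190 189 191 191 192 191 191 191]
 [129 157 171 182 188 188 190 191 191 189 193 189 192 191 192]]
```

The tip and keys have the same small bias in the side view (about +0.4 px), so the positions derived from the top view hold to about 1 mm. Now I'll press key 1 gently, first to z≈0.0605.

send_rows(
  deltas=[
    [[0.035, 0.0007, -0.0103, 0, 0, 0, 0], [0.07, 0.0007, -0.0103, 0, 0, 0, 0], [0.08, 0.0007, -0.0103, 0, 0, 0, 0], [0.083, 0.0007, -0.0103, 0, 0, 0, 0], [0.086, 0.0007, -0.0103, 0, 0, 0, 0], [0.089, 0.0007, -0.0103, 0, 0, 0, 0], [0.089, 0.0007, -0.0103, 0, 0, 0, 0], [0.089, 0.0007, -0.0103, 0, 0, 0, 0]],
  ],
)

```text
clock: 2.2
position: [0.4524, 0.0421, 0.0631]
tool_rot: [1.365, 1.1, -1.363]
ft_force: [-1.3, -0.1, 0.4]
finger_gap: 0.0002
```

```bash
python3 - <<'E'
from h import *
tool([0.4503,0.0476,0.058])
E
```

```text
t 2.2 pos [0.4524 0.0421 0.0631] F [-1.29 -0.13  0.38] gap 0.0002 x [ 1.8e-03 -2.0e-04 -1.0e+00] y [ 0.978 -0.211  0.002]
shift [ 0.0051 -0.0032 -0.005 ]
```

send_rows(
  deltas=[
    [[0, -0.003, -0.005, 0, 0, 0, 0], [0, -0.003, -0.005, 0, 0, 0, 0], [0, -0.003, -0.005, 0, 0, 0, 0]],
  ],
)

```text
clock: 2.45
position: [0.4498, 0.0483, 0.0627]
tool_rot: [1.364, 1.101, -1.363]
ft_force: [-0.4, 0.7, 0.9]
finger_gap: 0.0
```

```bash
python3 - <<'E'
from h import *
tool([0.4503,0.0476,0.058])
E
```

```text
t 2.45 pos [0.4498 0.0483 0.0627] F [-0.39  0.71  0.93] gap 0.0 x [ 7.e-04  1.e-04 -1.e+00] y [ 0.978 -0.21   0.001]
shift [0.0047 0.0006 0.0006]
```

send_rows(
  deltas=[
    [[0.0015, 0.0005, 0.0005, 0, 0, 0, 0], [0.003, 0.0005, 0.0005, 0, 0, 0, 0], [0.0045, 0.0005, 0.0005, 0, 0, 0, 0], [0.0045, 0.0005, 0.0005, 0, 0, 0, 0], [0.0045, 0.0005, 0.0005, 0, 0, 0, 0], [0.0045, 0.0005, 0.0005, 0, 0, 0, 0]],
  ],
)

```text
clock: 2.95
position: [0.4504, 0.0475, 0.0579]
tool_rot: [1.364, 1.101, -1.363]
ft_force: [-0.6, 3.3, 5.5]
finger_gap: 0.0001
```

send_rows(
  deltas=[
    [[0.0006, 0, 0, 0, 0, 0, 0], [0.0012, 0, 0, 0, 0, 0, 0], [0.0012, 0, 0, 0, 0, 0, 0], [0.0012, 0, 0, 0, 0, 0, 0]],
  ],
)

```text
clock: 3.28
position: [0.4503, 0.0475, 0.0568]
tool_rot: [1.364, 1.101, -1.363]
ft_force: [-0.8, 3.6, 5.6]
finger_gap: -0.0002
```

send_rows(
  deltas=[
    [[0.0007, 0, 0, 0, 0, 0, 0], [0.0007, 0, 0, 0, 0, 0, 0]],
  ],
)

```text
clock: 3.45
position: [0.4503, 0.0475, 0.056]
tool_rot: [1.364, 1.101, -1.363]
ft_force: [-1.9, 2.6, 7.1]
finger_gap: 0.0002
```

Key 1 is soft: the force keeps rising, to 7.1 N. Next is key 2.

send_rows(
  deltas=[
    [[-0.019, 0, 0, 0, 0, 0, 0], [-0.019, 0, 0.023, 0, 0, 0, 0], [-0.019, 0, 0.046, 0, 0, 0, 0], [-0.014, 0, 0.046, 0, 0, 0, 0], [-0.01, 0, 0.046, 0, 0, 0, 0], [-0.0065, 0, 0.046, 0, 0, 0, 0], [-0.0045, 0, 0.046, 0, 0, 0, 0], [-0.0045, 0, 0.046, 0, 0, 0, 0]],
  ],
)

```text
clock: 4.12
position: [0.4405, 0.0025, 0.06]
tool_rot: [1.362, 1.102, -1.364]
ft_force: [-0.6, -2.7, 4.0]
finger_gap: 0.0001
```

send_rows(
  deltas=[
    [[0, 0, 0, 0, 0, 0, 0], [0, 0, 0, 0, 0, 0, 0]],
  ],
)

```text
clock: 4.28
position: [0.4406, 0.0026, 0.0605]
tool_rot: [1.363, 1.102, -1.363]
ft_force: [-1.7, -2.8, 5.2]
finger_gap: -0.0003
```

```bash
python3 - <<'E'
from h import *
tool([0.4410,0.0025,0.058])
E
```

```text
t 4.28 pos [0.4406 0.0026 0.0605] F [-1.74 -2.85  5.16] gap -0.0003 x [ 0.e+00 -3.e-04 -1.e+00] y [ 0.978 -0.21   0.   ]
shift [ 0.0025  0.0004 -0.    ]
```

send_rows(
  deltas=[
    [[0.0007, 0, 0, 0, 0, 0, 0], [0.0014, 0, 0, 0, 0, 0, 0], [0.002, 0, 0, 0, 0, 0, 0], [0.002, 0, 0, 0, 0, 0, 0], [0.002, 0, 0, 0, 0, 0, 0]],
  ],
)

```text
clock: 4.7
position: [0.4406, 0.0026, 0.0586]
tool_rot: [1.364, 1.101, -1.363]
ft_force: [-2.0, -0.2, 5.4]
finger_gap: -0.0002
```

send_rows(
  deltas=[
    [[0.0006, 0, 0, 0, 0, 0, 0], [0.0006, 0, 0, 0, 0, 0, 0], [0.0006, 0, 0, 0, 0, 0, 0]],
  ],
)

```text
clock: 4.95
position: [0.4406, 0.0026, 0.058]
tool_rot: [1.364, 1.101, -1.363]
ft_force: [-1.7, -2.2, 5.6]
finger_gap: -0.0001
```

send_rows(
  deltas=[
    [[0.0008, 0, 0, 0, 0, 0, 0], [0.0008, 0, 0, 0, 0, 0, 0], [0.0008, 0, 0, 0, 0, 0, 0]],
  ],
)

```text
clock: 5.2
position: [0.4406, 0.0026, 0.0572]
tool_rot: [1.364, 1.101, -1.363]
ft_force: [-1.1, -2.0, 7.4]
finger_gap: 0.0004
```

Key 2 is soft too (7.4 N and rising). Next is key 3.

send_rows(
  deltas=[
    [[-0.018, 0, 0, 0, 0, 0, 0], [-0.018, 0, 0.023, 0, 0, 0, 0], [-0.018, 0, 0.046, 0, 0, 0, 0], [-0.013, 0, 0.046, 0, 0, 0, 0], [-0.009, 0, 0.046, 0, 0, 0, 0], [-0.0055, 0, 0.046, 0, 0, 0, 0], [-0.0033, 0, 0.046, 0, 0, 0, 0], [-0.0033, 0, 0.046, 0, 0, 0, 0]],
  ],
)

```text
clock: 5.87
position: [0.4305, -0.0418, 0.0596]
tool_rot: [1.363, 1.103, -1.364]
ft_force: [-0.1, 0.5, 0.0]
finger_gap: 0.0003
```

send_rows(
  deltas=[
    [[0, 0, 0, 0, 0, 0, 0], [0, 0, 0, 0, 0, 0, 0]],
  ],
)

```text
clock: 6.03
position: [0.4308, -0.0421, 0.0602]
tool_rot: [1.363, 1.102, -1.363]
ft_force: [-0.3, -0.9, 0.1]
finger_gap: -0.0001
```

```bash
python3 - <<'E'
from h import *
tool([0.4315,-0.0423,0.058])
E
```

```text
t 6.03 pos [ 0.4308 -0.0421  0.0602] F [-0.29 -0.94  0.06] gap -0.0001 x [-3.e-04  2.e-04 -1.e+00] y [ 0.978 -0.21  -0.   ]
shift [0.0022 0.0007 0.0001]
```

send_rows(
  deltas=[
    [[0.0009, 0.0005, 0, 0, 0, 0, 0], [0.0018, 0.0005, 0, 0, 0, 0, 0], [0.0027, 0.0005, 0, 0, 0, 0, 0], [0.0027, 0.0005, 0, 0, 0, 0, 0], [0.0027, 0.0005, 0, 0, 0, 0, 0]],
  ],
)

```text
clock: 6.45
position: [0.4313, -0.0427, 0.0575]
tool_rot: [1.364, 1.101, -1.364]
ft_force: [0.6, 0.3, -1.2]
finger_gap: -0.0
```

send_rows(
  deltas=[
    [[0.0007, 0, 0, 0, 0, 0, 0], [0.0014, 0, 0, 0, 0, 0, 0], [0.0014, 0, 0, 0, 0, 0, 0]],
  ],
)

```text
clock: 6.7
position: [0.4313, -0.0427, 0.0561]
tool_rot: [1.364, 1.101, -1.364]
ft_force: [0.6, 0.2, 0.2]
finger_gap: 0.0
```

At z=0.0561 there is no force. That is below the lowest possible height of an unpressed key, so key 3 has snapped in. I'll lift, verify this by picture, and work out the cap's position.

send_rows(
  deltas=[
    [[-0.03, 0, 0, 0, 0, 0, 0.01], [-0.06, 0.02, 0, 0, 0, 0, 0.03], [-0.09, 0.04, 0.01, 0, 0, 0, 0.04], [-0.11, 0.08, 0.04, 0, 0, 0, 0.04], [-0.12, 0.11, 0.065, 0, 0, 0, 0.04], [-0.12, 0.11, 0.1, 0, 0, 0, 0.04], [-0.12, 0.11, 0.12, 0, 0, 0, 0.04], [-0.12, 0.11, 0.12, 0, 0, 0, 0.04]],
  ],
)

```text
clock: 7.37
position: [0.5134, -0.1873, 0.1761]
tool_rot: [1.365, 1.098, -1.367]
ft_force: [-0.5, -0.2, -0.5]
finger_gap: 0.0399
```

```bash
python3 - <<'E'
from h import *
s=robot.get_image("side")[:,:,::-1].copy();cv2.imwrite("pics/side2.png",s)
t=robot.get_image("top")[:,:,::-1].copy();cv2.imwrite("pics/top2.png",t)
a=cv2.resize(s[165:260,190:300],(694,600),interpolation=cv2.INTER_CUBIC)
cv2.imwrite("pics/c4.png",a)
o1,d1=ray("top",[[339,210]]);o2,d2=ray("side",[[281.2,237]])
A=np.c_[d1[0],-d2[0]];k=np.linalg.lstsq(A,o2-o1,rcond=None)[0];print("tri",o1+k[0]*d1[0],o2+k[1]*d2[0])
p=plane("top",[[339,210]],.02)[0];print(p)
for z in (0,.0175,.0415):
  a=np.linspace(0,2*np.pi,9)[:-1]; r=.0095 if z>.03 else .017
  for n in("top","side"):
    q=proj(n,np.c_[p[0]+r*np.cos(a),p[1]+r*np.sin(a),0*a+z]);print(n,z,q.min(0).round(1),q.max(0).round(1))
tool()
E
```

```text
tri [ 0.47769636 -0.36794894  0.01688974] [ 0.47715288 -0.3676309   0.01679595]
[ 0.47741852 -0.36750644  0.02      ]
top 0 [333.4 205.7] [343.  215.3]
side 0 [275.3 239.8] [287.3 245.1]
top 0.0175 [334.  205.2] [343.8 214.9]
side 0.0175 [275.2 234.2] [287.3 239.4]
top 0.0415 [337.1 206.7] [342.7 212.2]
side 0.0415 [277.8 227.4] [284.6 230.3]
t 7.47 pos [ 0.5131 -0.1836  0.1758] F [ 0.13 -0.71 -0.28] gap 0.0398 x [-8.e-04  7.e-04 -1.e+00] y [ 0.977 -0.212 -0.001]
```

View pics/c4.png

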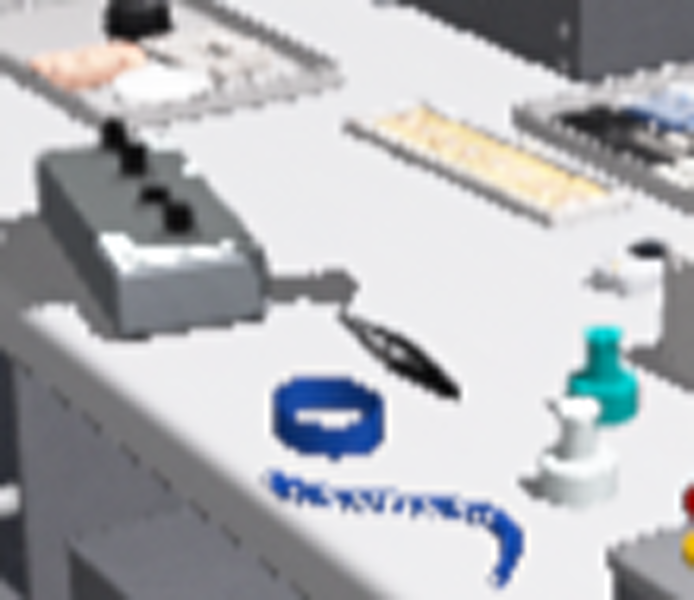

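The picture shows key 3 clearly sunk, with keys 1, 2 and 4 standing, so the snap key is key 3. The cap is at (0.4775,-0.3675), and the two views agree to 0.6 mm. Moving above the cap.

send_rows(
  deltas=[
    [[0, 0.001, 0.037, 0, 0, 0, 0.04], [0, 0.002, 0.074, 0, 0, 0, 0.04], [0.01, 0.003, 0.11, 0, 0, 0, 0.04], [0.03, 0.004, 0.148, 0, 0, 0, 0.04], [0.05, 0.0042, 0.187, 0, 0, 0, 0.04], [0.075, 0.0042, 0.187, 0, 0, 0, 0.04], [0.086, 0.0042, 0.187, 0, 0, 0, 0.04], [0.086, 0.0042, 0.187, 0, 0, 0, 0.04]],
  ],
)

```text
clock: 8.13
position: [0.4771, -0.3641, 0.087]
tool_rot: [1.365, 1.109, -1.365]
ft_force: [-0.8, 0.6, 0.4]
finger_gap: 0.0405
```

send_rows(
  deltas=[
    [[0, 0, 0, 0, 0, 0, 0.04], [0, 0, 0, 0, 0, 0, 0.04], [0, 0, 0, 0, 0, 0, 0.04]],
  ],
)

```text
clock: 8.38
position: [0.4797, -0.3662, 0.0921]
tool_rot: [1.362, 1.099, -1.361]
ft_force: [0.5, -0.6, -0.3]
finger_gap: 0.04
```

```bash
python3 - <<'E'
from h import *
tool([.4775,-.3675,.0215])
E
```

```text
t 8.38 pos [ 0.4797 -0.3662  0.0921] F [ 0.54 -0.65 -0.26] gap 0.04 x [ 0.0021 -0.0019 -1.    ] y [ 0.978 -0.208  0.002]
shift [ 0.0706 -0.002   0.0017]
```

send_rows(
  deltas=[
    [[0, -0.002, 0.0017, 0, 0, 0, 0.04], [0.02, -0.002, 0.0017, 0, 0, 0, 0.04], [0.04, -0.002, 0.0017, 0, 0, 0, 0.04], [0.055, -0.002, 0.0017, 0, 0, 0, 0.04], [0.065, -0.002, 0.0017, 0, 0, 0, 0.04], [0.07, -0.002, 0.0017, 0, 0, 0, 0.04], [0.07, -0.002, 0.0017, 0, 0, 0, 0.04], [0.07, -0.002, 0.0017, 0, 0, 0, 0.04]],
  ],
)

```text
clock: 9.05
position: [0.4764, -0.3684, 0.0209]
tool_rot: [1.363, 1.1, -1.363]
ft_force: [-0.5, 0.3, 0.1]
finger_gap: 0.0404
```

```bash
python3 - <<'E'
from h import *
s=robot.get_image("side")[:,:,::-1].copy();cv2.imwrite("pics/side3.png",s)
cv2.imwrite("pics/c5.png",cv2.resize(s[205:255,250:315],(780,600),interpolation=cv2.INTER_CUBIC))
tool([.4775,-.3675,.0215])
E
```

```text
t 9.1 pos [ 0.4766 -0.3686  0.0212] F [ 0.23  0.02 -0.75] gap 0.0402 x [ 0.0013 -0.0013 -1.    ] y [ 0.978 -0.21   0.002]
shift [-0.0003  0.0007 -0.0012]
```

View pics/c5.png

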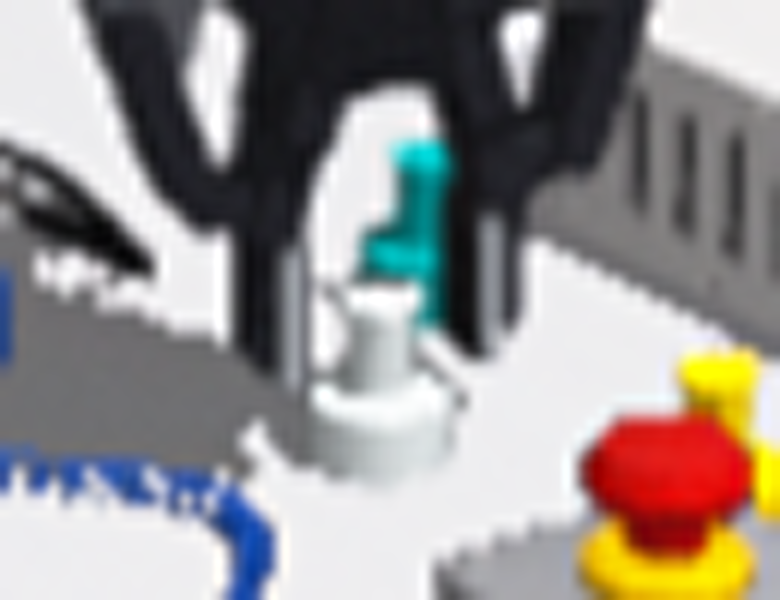

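The fingers straddle the stub with their tips above the skirt, so I'll close.

send_rows(
  deltas=[
    [[0, 0.0007, -0.0012, 0, 0, 0, 0.03], [0, 0.0007, -0.0012, 0, 0, 0, 0.0], [0, 0.0007, -0.0012, 0, 0, 0, 0.0], [0, 0.0007, -0.0012, 0, 0, 0, 0.0], [0, 0.0007, -0.0012, 0, 0, 0, 0.0], [0, 0.0007, -0.0012, 0, 0, 0, 0.0], [0, 0.0007, -0.0012, 0, 0, 0, 0.0], [0, 0.0007, -0.0012, 0, 0, 0, 0.0]],
  ],
)

```text
clock: 9.77
position: [0.4775, -0.3674, 0.0212]
tool_rot: [1.364, 1.099, -1.363]
ft_force: [-0.6, 1.2, 5.9]
finger_gap: 0.0137
```

```bash
python3 - <<'E'
from h import *
tool([.4315,-.0423,.12])
E
```

```text
t 9.77 pos [ 0.4775 -0.3674  0.0212] F [-0.57  1.21  5.89] gap 0.0137 x [ 0.0014 -0.0012 -1.    ] y [ 0.978 -0.21   0.002]
shift [-0.0992 -0.1132 -0.308 ]
```

send_rows(
  deltas=[
    [[-0.005, 0, 0, 0, 0, 0, 0], [-0.02, 0, 0, 0, 0, 0, 0], [-0.05, 0, 0, 0, 0, 0, 0], [-0.08, 0, 0, 0, 0, 0, 0], [-0.1, -0.011, -0.03, 0, 0, 0, 0], [-0.1, -0.023, -0.062, 0, 0, 0, 0], [-0.1, -0.036, -0.098, 0, 0, 0, 0], [-0.1, -0.048, -0.131, 0, 0, 0, 0]],
  ],
)

```text
clock: 10.43
position: [0.4569, -0.2274, 0.1207]
tool_rot: [1.364, 1.1, -1.364]
ft_force: [1.0, -0.2, -0.1]
finger_gap: 0.0137
```

send_rows(
  deltas=[
    [[0, -0.012, -0.033, 0, 0, 0, 0], [0, -0.024, -0.066, 0, 0, 0, 0], [0, -0.036, -0.1, 0, 0, 0, 0], [0, -0.048, -0.13, 0, 0, 0, 0], [0, -0.06, -0.16, 0, 0, 0, 0], [0, -0.065, -0.177, 0, 0, 0, 0], [0, -0.065, -0.177, 0, 0, 0, 0], [0, -0.065, -0.177, 0, 0, 0, 0]],
  ],
)

```text
clock: 11.1
position: [0.4314, -0.0417, 0.1205]
tool_rot: [1.362, 1.102, -1.362]
ft_force: [0.3, -0.1, 0.1]
finger_gap: 0.0132
```

send_rows(
  deltas=[
    [[0, 0, 0, 0, 0, 0, 0], [0, 0, 0, 0, 0, 0, 0]],
  ],
)

```text
clock: 11.27
position: [0.4317, -0.0432, 0.1203]
tool_rot: [1.364, 1.1, -1.364]
ft_force: [0.1, -1.1, -1.6]
finger_gap: 0.014
```

```bash
python3 - <<'E'
from h import *
s=robot.get_image("side")[:,:,::-1].copy();cv2.imwrite("pics/side4.png",s)
robot.get_image("top");t=robot.get_image("top")[:,:,::-1].copy();cv2.imwrite("pics/top4.png",t)
cv2.imwrite("pics/c6.png",cv2.resize(s[145:220,185:255],(560,600),interpolation=cv2.INTER_CUBIC))
st,R=tool([.4315,-.0423,.09]);print(st["joints"].round(2), proj("side",[st["position"]]))
E
```

```text
t 11.42 pos [ 0.4314 -0.0431  0.1201] F [-0.2  -0.08 -0.09] gap 0.0136 x [-1.e-04 -2.e-04 -1.e+00] y [ 0.977 -0.212 -0.   ]
shift [ 0.0301 -0.0001 -0.0008]
[-0.28  0.31  1.92 -0.    0.91 -0.06] [[212.5588699  175.39230891]]
```

View pics/c6.png

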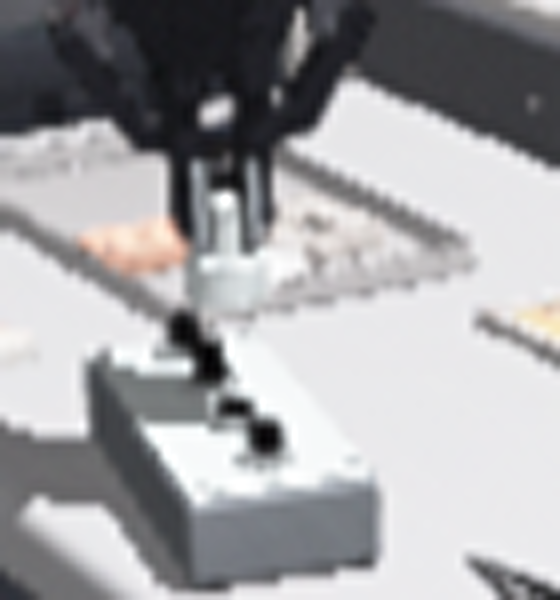

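The cap hangs straight in the fingers, with its stub at crop column 228, the same column bias as the keys and the tip. Below it key 3 lies sunk. Lowering in stages.

send_rows(
  deltas=[
    [[0.012, 0, -0.001, 0, 0, 0, 0], [0.028, 0, -0.001, 0, 0, 0, 0], [0.04, 0, -0.001, 0, 0, 0, 0], [0.045, 0, -0.001, 0, 0, 0, 0], [0.0475, 0, -0.001, 0, 0, 0, 0], [0.0475, 0, -0.001, 0, 0, 0, 0], [0.0475, 0, -0.001, 0, 0, 0, 0]],
  ],
)

```text
clock: 12.0
position: [0.4319, -0.0415, 0.0731]
tool_rot: [1.364, 1.101, -1.363]
ft_force: [-0.5, -0.4, -1.7]
finger_gap: 0.0139
```

```bash
python3 - <<'E'
from h import *
s=robot.get_image("side")[:,:,::-1].copy();cv2.imwrite("pics/side5.png",s)
cv2.imwrite("pics/c7.png",cv2.resize(s[170:215,195:245],(660,594),interpolation=cv2.INTER_CUBIC))
st,R=tool([.4315,-.042,.0642])
print(proj("side",[[.4315,-.042,.0642-.021],[.4315,-.042,.0725-.021],[.4315,-.042,.043]]).round(1))
E
```

```text
t 12.05 pos [ 0.432  -0.0415  0.0732] F [ 1.05 -0.34 -0.29] gap 0.0138 x [ 1.1e-03 -4.0e-04 -1.0e+00] y [ 0.978 -0.211  0.001]
shift [ 0.009  -0.0004  0.0006]
[[213.7 197.5]
 [213.5 195.2]
 [213.7 197.6]]
```

View pics/c7.png

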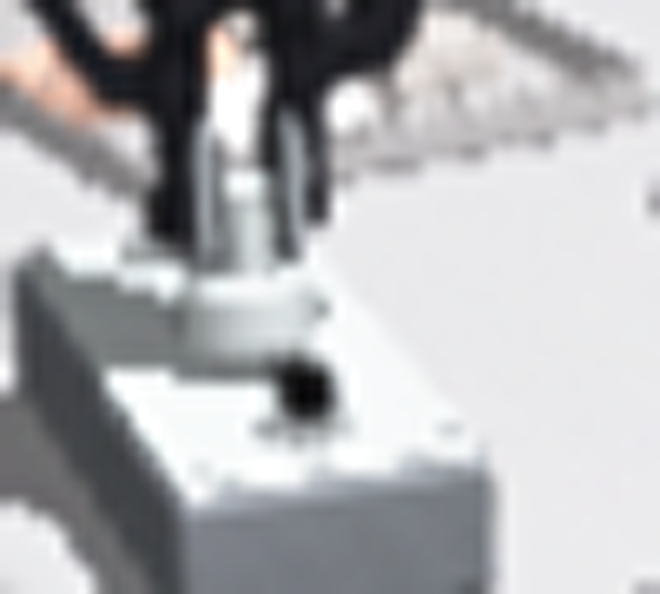

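send_rows(
  deltas=[
    [[0.001, -0.0004, 0.0004, 0, 0, 0, 0], [0.002, -0.0004, 0.0004, 0, 0, 0, 0], [0.003, -0.0004, 0.0004, 0, 0, 0, 0], [0.004, -0.0004, 0.0004, 0, 0, 0, 0], [0.005, -0.0004, 0.0004, 0, 0, 0, 0], [0.0055, -0.0004, 0.0004, 0, 0, 0, 0], [0.0055, -0.0004, 0.0004, 0, 0, 0, 0]],
  ],
)

```text
clock: 12.63
position: [0.4319, -0.0418, 0.0674]
tool_rot: [1.364, 1.1, -1.362]
ft_force: [2.6, -0.8, -0.7]
finger_gap: 0.0136
```

The rim is below the bezel top with no vertical load, so the cap is going round the bezel. Continuing down.

send_rows(
  deltas=[
    [[0.0008, 0, 0, 0, 0, 0, 0], [0.0016, 0, 0, 0, 0, 0, 0], [0.0024, 0, 0, 0, 0, 0, 0], [0.0028, 0, 0, 0, 0, 0, 0], [0.0028, 0, 0, 0, 0, 0, 0]],
  ],
)

```text
clock: 13.05
position: [0.4317, -0.0418, 0.0645]
tool_rot: [1.364, 1.1, -1.363]
ft_force: [3.7, -2.9, 0.3]
finger_gap: 0.0137
```

send_rows(
  deltas=[
    [[0.0004, 0, 0, 0, 0, 0, 0], [0.0004, 0, 0, 0, 0, 0, 0]],
  ],
)

```text
clock: 13.22
position: [0.4318, -0.0419, 0.0643]
tool_rot: [1.364, 1.1, -1.363]
ft_force: [4.7, -4.3, 2.8]
finger_gap: 0.0137
```

send_rows(
  deltas=[
    [[0, 0.0006, 0.0005, 0, 0, 0, 0], [0.0004, 0.0006, 0.0005, 0, 0, 0, 0], [0.0007, 0.0006, 0.0005, 0, 0, 0, 0], [0.0007, 0.0006, 0.0005, 0, 0, 0, 0]],
  ],
)

```text
clock: 13.55
position: [0.4318, -0.0421, 0.0641]
tool_rot: [1.364, 1.101, -1.363]
ft_force: [1.7, -0.9, 12.7]
finger_gap: 0.0136
```

It is seated: 12.7 N at z=0.0641, where 0.0642 was expected. Releasing.

send_rows(
  deltas=[
    [[0, 0, 0, 0, 0, 0, 0.02], [-0.0005, 0, 0, 0, 0, 0, 0.03], [-0.0005, 0, 0, 0, 0, 0, 0.04], [-0.0005, 0, 0, 0, 0, 0, 0.045], [-0.0005, 0, 0, 0, 0, 0, 0.045], [-0.0005, 0, 0, 0, 0, 0, 0.045]],
  ],
)

```text
clock: 14.05
position: [0.4311, -0.042, 0.0635]
tool_rot: [1.363, 1.102, -1.364]
ft_force: [0.0, -0.4, -0.2]
finger_gap: 0.0449
```

send_rows(
  deltas=[
    [[-0.01, 0, 0, 0, 0, 0, 0.045], [-0.03, 0, 0, 0, 0, 0, 0.045], [-0.06, 0, 0, 0, 0, 0, 0.045], [-0.1, 0, 0, 0, 0, 0, 0.045], [-0.13, 0.03, 0.02, 0, 0, 0, 0.045], [-0.15, 0.06, 0.045, 0, 0, 0, 0.045], [-0.15, 0.09, 0.07, 0, 0, 0, 0.045], [-0.15, 0.12, 0.09, 0, 0, 0, 0.045]],
  ],
)

```text
clock: 14.72
position: [0.5313, -0.1571, 0.2161]
tool_rot: [1.364, 1.098, -1.361]
ft_force: [1.9, 0.4, 0.1]
finger_gap: 0.045
```

send_rows(
  deltas=[
    [[0, 0, 0.04, 0, 0, 0, 0.045], [0, 0, 0.08, 0, 0, 0, 0.045], [0, 0, 0.1, 0, 0, 0, 0.045], [0, 0, 0.1, 0, 0, 0, 0.045], [0, 0, 0.1, 0, 0, 0, 0.045]],
  ],
)

```text
clock: 15.13
position: [0.5083, -0.2539, 0.2132]
tool_rot: [1.366, 1.101, -1.366]
ft_force: [-0.0, -0.5, -0.4]
finger_gap: 0.045
```

```bash
python3 - <<'E'
from h import *
s=robot.get_image("side")[:,:,::-1].copy();cv2.imwrite("pics/side6.png",s)
t=robot.get_image("top")[:,:,::-1].copy();cv2.imwrite("pics/top6.png",t)
a=cv2.resize(s[165:225,190:250],(400,400),interpolation=cv2.INTER_CUBIC);b=cv2.resize(t[195:245,205:255],(400,400),interpolation=cv2.INTER_CUBIC)
cv2.imwrite("pics/c8.png",np.hstack([a,b]));tool()
p=[.4316,-.0421];a=np.linspace(0,6.28,17)
for z,r in((.043,.017),(.0605,.017),(.0845,.0095)):
  q=proj("side",np.c_[p[0]+r*np.cos(a),p[1]+r*np.sin(a),0*a+z]);print(z,q.min(0).round(1),q.max(0).round(1))
E
```

```text
t 15.23 pos [ 0.5088 -0.2522  0.2136] F [-0.33 -0.01 -0.51] gap 0.0448 x [-5.e-04  8.e-04 -1.e+00] y [ 0.978 -0.21  -0.001]
0.043 [208.6 195.8] [218.9 199.4]
0.0605 [208.3 190.9] [218.6 194.4]
0.0845 [210.1 184.8] [216.  186.6]
```

View pics/c8.png

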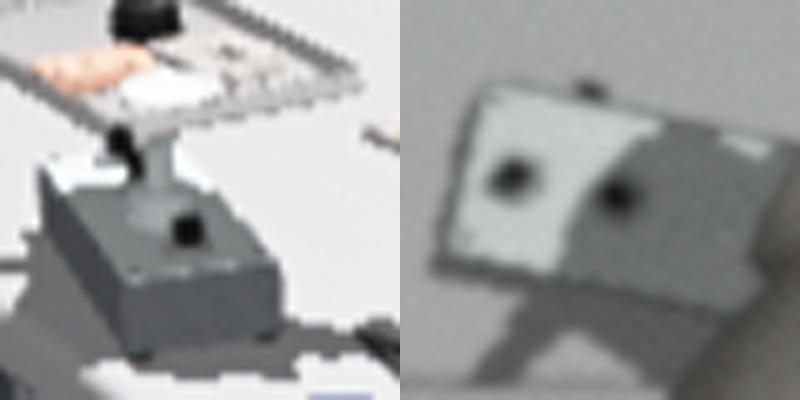

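The cap stands upright over key 3. Its lip is at row 184.7 (predicted 184.8 if fully seated) and its rim at about 199.2 (predicted 199.4). The robot touches nothing, so I'll hand in.

```bash
python3 -c "
from cell import robot
print(robot.hand_in())"
```

```text
the job is handed in; nothing more can be done
None
```

The guard cap now stands over key 3, the one that snapped, fully down on the panel and let go. I handed the job in at about 15 s of the 64 s limit.

- **Finding the key:** Keys 1 and 2 were soft, with the force still rising at 7.1 N and 7.4 N, the highest readings on any key. I didn't feel key 3's snap as a force peak, because it went over between two readings. I took it as snapped because there was no force at z = 56 mm, below any unpressed key, and the picture then showed it clearly sunk. Key 4 was not pressed.
- **Placing the cap:** I picked up the aluminium cap and lowered it round the bezel. I made a small sideways correction after about 6 N of side force. It came down on the panel at a tool height of 64.1 mm with 12.7 N, against 64.2 mm expected.
- **Last checks:** After letting go, the side view shows the cap upright. Its lip is at row 184.7 and its rim at about 199.2, against 184.8 and 199.4 predicted for fully down. In the last top view the arm covered the cap, so the final placement rests on the side view and the contact force.
- **Disagreement:** The gripper read about 13.7 mm on the 16 mm stub; I did not find out why. The cap was held firmly and straight throughout.
- **Other things on the worktop:** I kept the arm clear of them, but did not compare their positions before and after.

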